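Leak-test station: shut the cock, send the housing down the rollers

ROBOT

A 6-joint arm with a two-finger parallel gripper is mounted at the origin on the work surface. World frame = base frame: x ahead of the robot, y to its left, z up, the work surface at z = 0. Lengths are in m, angles in rad, forces in N, time in s.
With the tool pointing down it reaches from about 0.375 to 0.975 m from the base axis. Payload 3.8 kg.
Tool frame: the origin (TCP) lies between the finger pads; the fingertips stand 22 mm ahead of it and the grasp point (between the pads) lies 3 mm ahead of it (bot.finger_overhang is the distance from the TCP to the fingertips, in m); x points along the fingers, y is the direction in which the jaws open and shut, and the axes are right-handed (so a half turn about x gives the same grasp; the last joint's range is limited). The gripper opens to 85 mm and grips with 20 to 120 N. Pads are 22 mm wide; open, the fingers measure 114 mm over their backs; the gripper's body (76 mm by 85 mm) begins 54 mm behind the grasp point. The pads swing forward as they close: fully open they stand 13 mm farther back than shut.
Start: joints at [-1.34, 0.264, 1.604, -0, 1.274, -0.037], TCP at [0.179, -0.651, 0.253] pointing down, gripper open.
Joint ranges: [-2.63, 2.63], [-0.94, 2.18], [0.31, 2.57], [-1.31, 4.45], [0, 2.66], [-2.55, 2.55]. Speed limits (rad/s): [2.57, 2.57, 3.14, 3.14, 3.14, 3.14].

INTERFACE

Orientations are given as a rotation vector (axis times angle).
In Python, from workcell import bot gives the robot as it stands. The module is installed in compiled form; this text tells all that it offers.
- The arm moves only by the tool arm_command, never from a script. Its argument "series" is a list that holds one entry, the list of rows, each a list of 7 numbers: the turn, a rotation vector about the tool's x, y, z in rad, then the shift along the tool's x, y, z in cm, then the opening, from 0 (shut) to 1 (fully open). In form: [[[rx, ry, rz, x, y, z, grip], ...]]. A call has 1 to 10 rows; each row shifts and turns the pose as measured when the row begins, along the tool's axes as they then stand; what a row does not reach is not made up. A row lasts 1/10 s, in which the tool goes at most 50 mm and 8.59 degrees, less where a joint would pass 70% of its speed; a pose out of reach is approached as far as the arm can. A call is refused whole if a number of a shift passes 5 or a number of a turn 0.15, either way. A call with a gripper value outside its range is refused whole. The fingers move at their own pace and stop on an object; "newtons" is the grip in N (left out, the last holds). Time passes only in rows, so rows that do not move let the fingers close. It gives the time, the measured TCP pose, the force and the opening at its end, in the units of the state.
- bot.read_state(): the state, without advancing time (a new reading comes with each control period).
- bot.read_camera(name): name is "side" or "top" or "wrist"; returns (picture, depth): 384x512x3 uint8, blue, green, red; 384x512 float32, m along the optical axis (not along the pixel's ray), 0 where there is no reading.
- bot.camera_info(name): a dict with "K" (3x3 intrinsics, pixels), "extrinsics" (4x4, takes a point from camera to world coordinates). Camera axes: x right, y down, z forward; pixel columns grow to the right and rows downward; lengths in m; the calibration is good to about 2 mm. A picture is of the moment at which its call begins: read the wrist's pose just before it. camera_info takes no time and is no camera call; for the wrist camera it gives the pose at the moment of the call.
- bot.finish_job(): hands the job in, once; it reports no verdict.
The state is a dict: "time": time; "q": joint angles; "joint_vel": joint speeds; "joint_torque": joint torques, N m; "tool_pos": TCP position; "tcp_rot": TCP orientation; "wrist_force": force on the tool from outside, world axes, zero at the start; "torque": the same for the moment, N m; "width": opening from 0.0 (shut) to 1.0 (fully open).
Only numpy, scipy, OpenCV 4.12 (cv2) and the standard library are available. Lean on these libraries where they do the work, as an engineer would, in place of code of your own. Each camera call takes 0.05 s, during which the arm holds its last target.

TASK

One of the two leak-test stations is still under pressure: its cock handle lies along the pipe. Turn that handle clockwise to its stop so the cock is fully shut, and only then lift that station's pump housing off its nest and set it down, upright and lengthwise, on the upper end of the sloped roller chute, letting go only when it is on the rollers so that it rolls down to rest against the stop. Leave the other station's cock and housing as they are.

Things in the scene. Friction and masses are not known exactly. Their poses are not given: they have to be found in the camera images.
- station_a: The leak-test station under pressure (handle along the pipe at the start). Fixed steel plate 280x110x10, own x away from the robot (+-12 deg); sizes in mm. Along x, at y=0: nest with rubber pad at x=-75 (pad top 40 above table) holding a housing; pipe 18 thick, axis 30 high; brass cock, handle turning about the vertical at x=+60. Valve body top 47 high. Origin: on the table.
- station_b: The other station, already shut: to be left alone. Fixed steel plate 280x110x10, own x away from the robot (+-12 deg); sizes in mm. Along x, at y=0: nest with rubber pad at x=-75 (pad top 40 above table) holding a housing; pipe 18 thick, axis 30 high; brass cock, handle turning about the vertical at x=+60. Valve body top 47 high. Origin: on the table.
- cock_a (a joint): Handle angle of station_a, rad. 0 = shut, hard stop, handle across the pipe to the station's own -y (right, seen from the robot). 1.571 = open, hard stop, handle along the pipe to own +x. Shutting is clockwise from above. Stiff: 0.25 N m, about 4 N at the grip; stays where left. Starts open, 1.35 to 1.57.
- cock_b (a joint): Handle angle of station_b, rad. 0 = shut, hard stop, handle across the pipe to the station's own -y (right, seen from the robot). 1.571 = open, hard stop, handle along the pipe to own +x. Shutting is clockwise from above. Stiff: 0.25 N m, about 4 N at the grip; stays where left. Starts shut and must stay so.
- handle_a (a point): Point in the black grip of station_a's cock handle, 62 mm out from the turning axis, 75 mm above the table, half-way up the grip; own x points outward along the handle. The grip reaches from 35 to 95 mm from the axis, 18 mm wide, 14 mm high. Turns with the handle.
- handle_b (a point): Point in the black grip of station_b's cock handle, 62 mm out from the turning axis, 75 mm above the table, half-way up the grip; own x points outward along the handle. The grip reaches from 35 to 95 mm from the axis, 18 mm wide, 14 mm high. Turns with the handle.
- housing_a_center (a point): Centre (35 mm above underside) of the loose aluminium pump housing on station_a, 0.35 to 0.6 kg. Flange 84 (own x) x 64 (y) x 14 mm; body 56 (x) x 50 (y) mm, from 14 to 54 mm high; boss 38 mm across, up to 70 mm. Port stubs stick out 6 mm on the x faces; the plain y faces, 50 mm apart, are for gripping. Starts turned up to 12 deg on the nest.
- housing_b_center (a point): Centre (35 mm above underside) of the loose aluminium pump housing on station_b, 0.35 to 0.6 kg. Flange 84 (own x) x 64 (y) x 14 mm; body 56 (x) x 50 (y) mm, from 14 to 54 mm high; boss 38 mm across, up to 70 mm. Port stubs stick out 6 mm on the x faces; the plain y faces, 50 mm apart, are for gripping. Starts turned up to 12 deg on the nest.
- chute_bed: Bed of the fixed roller chute, sloped 0.105 rad. Origin: middle of the roller-top plane, 65 mm above table; own x down the slope (away from robot, +-12 deg), z square to rollers. Free rollers x=-137 to +136 mm; guides 11 mm above rollers, 85 mm apart; stop face x=+140, 29 high: housing there has centre x=+98, z=35. Set down near x=-85; it rolls down by itself in under 3 s.
Mind the look-alikes: they are no part of the job. What is shaped like the part that bears housing_a_center but orange is not meant.

How it is judged:
On the way, in this order (a step that is already met when the one before it is completed fails the run):
1. the open cock is turned shut (within 0.1 rad of the stop) with its housing still on the nest (value of joint cock_a below 0.1 rad and distance of housing_a_center from where it was at the start of the episode below 0.02 m), for 0.2 s.
2. the housing, still held by the fingers, comes down upright between the guides of the upper half of the chute, to within 13 mm of lying on the rollers (x of housing_a_center in the frame of chute_bed between -0.13 and 0.03 m and y of housing_a_center in the frame of chute_bed between -0.02 and 0.02 m and z of housing_a_center in the frame of chute_bed between 0.025 and 0.048 m and contact force between the fingers and housing_a above 0.3 N and angle between housing_a_center's own z axis and vertical below 0.3 rad).
At the end, for the whole second after the job is handed in: Both cocks are shut (a within 0.1 rad, b within 0.12 rad of the stop); housing a lies at rest, upright and lengthwise (within 0.3 rad) on the rollers between the guides and against the stop (within 10 mm); housing b is within 20 mm of where it was (value of joint cock_a below 0.1 rad and value of joint cock_b below 0.12 rad and x of housing_a_center in the frame of chute_bed between 0.088 and 0.108 m and y of housing_a_center in the frame of chute_bed between -0.02 and 0.02 m and z of housing_a_center in the frame of chute_bed between 0.029 and 0.041 m and angle between the x axis of housing_a and the x axis of chute_bed, either way round below 0.3 rad and angle between housing_a_center's own z axis and vertical below 0.2 rad and linear speed of housing_a below 0.02 m/s and distance of housing_b_center from where it was at the start of the episode below 0.02 m); the robot touches nothing.
It fails at once if the housing under pressure is shifted more than 20 mm while its cock is not shut (over 0.15 rad) (value of joint cock_a above 0.15 rad and distance of housing_a_center from where it was at the start of the episode above 0.02 m).
It fails at once if the other station's cock is opened by more than 0.3 rad (value of joint cock_b above 0.3 rad).
It fails at once if the other station's housing is shifted more than 20 mm (distance of housing_b_center from where it was at the start of the episode above 0.02 m).
It fails at once if the housing is tipped more than 0.7 rad (angle between housing_a_center's own z axis and vertical above 0.7 rad).
It also fails if it takes over 58 s, if anything falls off the work surface, if the arm or the gripper's body presses on something with over 40 N, if the wrist force passes 120 N, or if a joint passes its speed limit or range.

## Working session

There is one attempt and no reset: what is moved stays moved. The work goes in short steps, Python scripts to look and compute and a tool call to move; the robot and the scene stay as the last step left them, time stands still between calls to the robot, and variables do not carry over. Pictures are saved under pics/ and viewed, and the job is handed in when it is done.

Besides the shell and the picture viewer there is one more tool, called as a command line: name --argument value ..., lists and objects as JSON in quotes. arm_command: Moves the arm, as the interface text tells. Its arguments: {"type":"object","properties":{"series":{"type":"array"},"newtons":{"type":"number"}},"required":["series"]}

```bash
mkdir -p pics; python3 - <<'E'
from workcell import bot
import cv2,numpy as np
print(bot.read_state())
for n in ["top","side"]:
    p,d=bot.read_camera(n); cv2.imwrite(f"pics/{n}0.png",p); np.save(f"{n}0.npy",d)
    i=bot.camera_info(n); print(n,i["K"],i["extrinsics"])
E
```

```text
{'time': 0.0, 'q': array([-1.33989589e+00,  2.64758283e-01,  1.60544164e+00,  6.07209177e-06,
        1.27371574e+00, -3.69091963e-02]), 'joint_vel': array([-0.00021725, -0.00118888, -0.00030945, -0.00095089, -0.00039814,
       -0.00027679]), 'joint_torque': array([ 1.59438014e-04, -5.15107369e+01, -3.67315793e+01, -1.15906510e-04,
        1.29452418e-02, -1.22511605e-05]), 'tool_pos': array([ 0.17844747, -0.65023819,  0.25192201]), 'tcp_rot': array([ 2.07909452,  0.28253193, -2.07955441]), 'wrist_force': array([ 0.10945158, -0.225129  ,  0.15996686]), 'torque': array([ 0.01730386, -0.02514703,  0.02698559]), 'width': 0.9971869080816032}
top [[390.04541189   0.         261.90583425]
 [  0.         390.04541189 189.94156585]
 [  0.           0.           1.        ]] [[ 0.01818713 -0.98651295  0.16266972  0.35491095]
 [-0.99982985 -0.0174434   0.00599927  0.01770852]
 [-0.00308084 -0.16275115 -0.98666234  0.92780135]
 [ 0.          0.          0.          1.        ]]
side [[388.17577318   0.         254.01119578]
 [  0.         388.17577318 196.24030681]
 [  0.           0.           1.        ]] [[-0.87254158 -0.286154    0.39596347  0.0759053 ]
 [-0.48805344  0.47440906 -0.73262533  0.795281  ]
 [ 0.02179501 -0.83249741 -0.55360008  0.63625344]
 [ 0.          0.          0.          1.        ]]
```

View pics/top0.png

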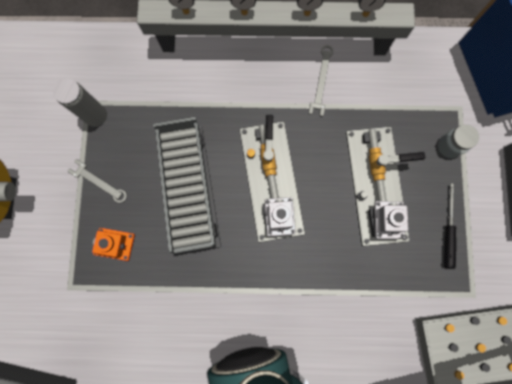

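View pics/side0.png

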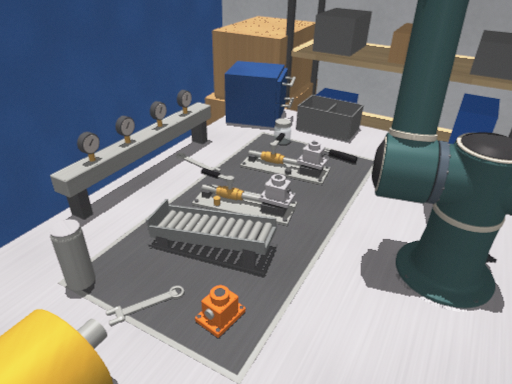

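The top view shows two stations. The middle one has its black handle along the pipe at about (268,127), so it is station_a, with its housing at (279,214). The right one has its handle across at (408,157), so it is station_b, with its housing at (394,218). The orange look-alike is at (113,244) and the chute at (186,185). Next I'll enlarge the crops.

```bash
cat > h.py <<'E'
import numpy as np,cv2
from scipy.spatial.transform import Rotation as R
K=np.array([[390.04541189,0,261.90583425],[0,390.04541189,189.94156585],[0,0,1]])
E=np.array([[ 0.01818713,-0.98651295,0.16266972,0.35491095],[-0.99982985,-0.0174434,0.00599927,0.01770852],[-0.00308084,-0.16275115,-0.98666234,0.92780135],[0,0,0,1]])
def onz(u,v,z,K=K,E=E):
    r=E[:3,:3]@np.linalg.solve(K,[u,v,1.]); t=(z-E[2,3])/r[2]; return E[:3,3]+t*r
def cloud(d,K=K,E=E):
    v,u=np.mgrid[:d.shape[0],:d.shape[1]]
    P=np.stack([(u-K[0,2])/K[0,0]*d,(v-K[1,2])/K[1,1]*d,d],-1)
    return P@E[:3,:3].T+E[:3,3]
E
python3 - <<'E'
import cv2
p=cv2.imread("pics/top0.png")
a=cv2.resize(p[105:250,230:310],None,fx=4,fy=4,interpolation=cv2.INTER_CUBIC)
b=cv2.resize(p[105:265,145:225],None,fx=3.625,fy=3.625,interpolation=cv2.INTER_CUBIC)
cv2.imwrite("pics/cropA.png",a);cv2.imwrite("pics/cropC.png",b)
E
```

```text
(no output)
```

View pics/cropA.png

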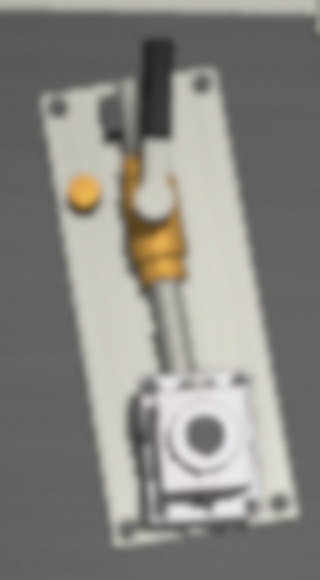

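View pics/cropC.png

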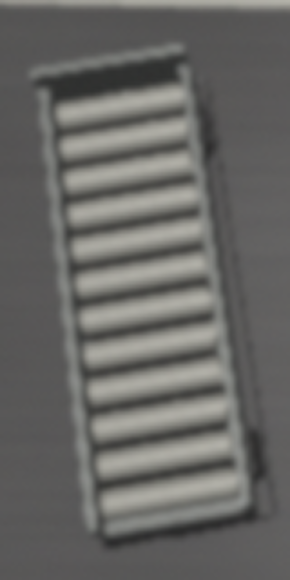

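```bash
python3 - <<'E'
from h import *
A=lambda x,y,z:onz(230+x/4,105+y/4,z)
c=[A(42,97,.01),A(212,68,.01),A(298,515,.01),A(115,545,.01)]
c=np.array(c);print(c.round(4)); o=c.mean(0);print("stA",o)
ax=(c[0]+c[1]-c[2]-c[3])/2; print("len",np.linalg.norm(ax),"wid",np.linalg.norm(c[0]-c[1]),np.linalg.norm(c[2]-c[3]),"yaw",np.degrees(np.arctan2(ax[1],ax[0])))
u=ax/np.linalg.norm(ax); print("cock axis",o+u*.06,"nest",o-u*.075)
print("grip end",A(157,40,.082),"base",A(151,137,.082),"pivot",A(153,202,.08))
print("boss",A(207,435,.11))
d=np.load("top0.npy");P=cloud(d)
m=(P[...,2]>.095)&(P[...,2]<.13); m[:,:230]=0;m[:,320:]=0;m[:190]=0;m[250:]=0
for lo,hi in [(.088,.1),(.1,.13)]:
    m=(P[...,2]>lo)&(P[...,2]<hi); m[:,:230]=0;m[:,320:]=0;m[:190]=0;m[250:]=0
    q=P[m]; print(len(q),q.mean(0))
    if len(q)>5:
        r=cv2.minAreaRect((q[:,:2]*1000).astype(np.float32));print(r,q[:,2].max())
# chute rollers
C=lambda x,y,z:onz(145+x/3.625,105+y/3.625,z)
th=.105
zt=lambda x:.065-np.sin(th)*x
print("chute guides", C(47,90,.065-.0143+.011),C(187,68,.0617),C(92,530,.065+.0143+.011),C(245,505,.09))
print("low roller top ends",C(57,112,.055),C(185,95,.055),"hi roller",C(103,497,.0775),C(238,480,.0775))
E
```

```text
[[ 0.6559  0.0784  0.01  ]
 [ 0.6762 -0.0254  0.01  ]
 [ 0.4041 -0.0783  0.01  ]
 [ 0.3847  0.0284  0.01  ]]
stA [0.53020998 0.00079248 0.01      ]
len 0.276435417998561 wid 0.105804528576066 0.10847288031659728 yaw 10.721036266021875
cock axis [0.58916265 0.01195413 0.01      ] nest [ 0.45651914 -0.01315957  0.01      ]
grip end [0.66700743 0.00932086 0.082     ] base [0.60995269 0.01182682 0.082     ] pivot [0.57295661 0.01010289 0.08      ]
boss [ 0.43972908 -0.01997821  0.11      ]
347 [ 0.440038   -0.0168194   0.09348286]
((443.8372802734375, -16.93021011352539), (60.583370208740234, 49.788970947265625), 5.055429935455322) 0.09744147530879332
253 [ 0.44080576 -0.0167188   0.10970706]
((440.7140808105469, -17.394145965576172), (35.46091842651367, 35.897430419921875), 0.3428419530391693) 0.11354456392574697
chute guides [0.63424714 0.26572732 0.0617    ] [0.65039302 0.17709614 0.0617    ] [0.35776593 0.21466401 0.0903    ] [0.37389229 0.12564911 0.09      ]
low roller top ends [0.62187066 0.2603304  0.055     ] [0.63459632 0.17879205 0.055     ] hi roller [0.37736758 0.21220336 0.0775    ] [0.38889712 0.13201884 0.0775    ]
```

```bash
cat >> h.py <<'E'
def plan(pos,yaw,st):
    """pos target TCP, yaw deg: world direction of tool y (mod 180 chosen nearest), tool x down"""
    Rc=R.from_rotvec(st["tcp_rot"]).as_matrix(); best=None
    for k in (0,180):
        a=np.radians(yaw+k); x=np.array([0,0,-1.]); y=np.array([np.cos(a),np.sin(a),0]); Rt=np.stack([x,y,np.cross(x,y)],1)
        rv=R.from_matrix(Rc.T@Rt).as_rotvec()
        if best is None or np.linalg.norm(rv)<np.linalg.norm(best): best=rv
    d=Rc.T@(np.array(pos)-st["tool_pos"])*100
    print("turn",best.round(3),"shift cm",d.round(2),"t",round(st["time"],2),"pos",st["tool_pos"].round(4),"F",st["wrist_force"].round(1),"w",round(st["width"],3))
    print("tool axes x",Rc[:,0].round(3),"y",Rc[:,1].round(3),"yawy",np.degrees(np.arctan2(Rc[1,1],Rc[0,1])).round(1))
E
python3 - <<'E'
from h import *
from workcell import bot
st=bot.read_state(); plan([.56,-.02,.25],100.7,st)
i=bot.camera_info("wrist"); Rc=R.from_rotvec(st["tcp_rot"]).as_matrix()
print(i["K"][0,0],Rc.T@i["extrinsics"][:3,:3],Rc.T@(i["extrinsics"][:3,3]-st["tool_pos"]))
d=np.load("top0.npy");P=cloud(d)
for u,v in [(247,200),(297,215),(250,170),(290,170),(200,270),(240,270),(268,120),(268,135),(186,185),(178,135)]:print(u,v,P[v,u].round(4))
E
```

```text
turn [ 0.081 -0.     0.002] shift cm [  0.32 -50.69 -53.47] t 0.1 pos [ 0.1785 -0.6503  0.2521] F [-0.2  0.1 -0.4] w 1.002
tool axes x [-0.     0.002 -1.   ] y [ 0.265 -0.964 -0.002] yawy -74.7
306.93282135532945 [[-5.94566625e-04 -2.86793325e-01  9.57992294e-01]
 [ 9.99999615e-01  4.48451487e-04  7.54890507e-04]
 [-6.46110627e-04  9.57992373e-01  2.86792948e-01]] [-0.12030059  0.00129916 -0.07427553]
247 200 [0.4825 0.0586 0.002 ]
297 215 [ 0.4479 -0.0607  0.0085]
250 170 [0.5551 0.053  0.0062]
290 170 [ 0.556  -0.0434  0.01  ]
200 270 [3.161e-01 1.643e-01 3.000e-04]
240 270 [0.3178 0.071  0.0005]
268 120 [0.6554 0.012  0.0811]
268 135 [0.6208 0.0114 0.0791]
186 185 [0.5149 0.2048 0.0108]
178 135 [0.6263 0.2215 0.0499]
```

arm_command --series '[[[0.01,0,0,-0.2,-3.5,-3.4,1],[0.01,0,0,-0.2,-3.5,-3.4,1],[0.01,0,0,-0.2,-3.5,-3.4,1],[0.01,0,0,-0.2,-3.5,-3.4,1],[0.01,0,0,-0.2,-3.5,-3.4,1],[0.01,0,0,-0.2,-3.5,-3.4,1],[0.01,0,0,-0.2,-3.5,-3.4,1],[0.01,0,0,-0.2,-3.5,-3.4,1],[0,0,0,-0.2,-3.5,-3.4,1],[0,0,0,0,-3.5,-3.4,1]]]'

```text
time: 1.1
tool_pos: [0.4344, -0.2264, 0.2649]
tcp_rot: [2.132, 0.193, -2.139]
wrist_force: [0.4, -1.3, -0.0]
width: 1.002
```

```bash
python3 - <<'E'
from h import *
from workcell import bot
st=bot.read_state(); plan([.53,0,.27],100.7,st)
E
```

```text
turn [-0.015  0.002  0.009] shift cm [ -0.36 -20.68 -13.29] t 1.1 pos [ 0.4344 -0.2264  0.2649] F [ 0.4 -1.3 -0. ] w 1.002
tool axes x [-0.004  0.008 -1.   ] y [ 0.171 -0.985 -0.009] yawy -80.1
```

Shut the gripper as well, for the push.

arm_command --series '[[[0,0,0,0,-3.8,-2.4,1],[0,0,0,0,-3.8,-2.4,0.5],[0,0,0,0,-3.8,-2.4,0],[0,0,0,0,-3.8,-2.4,0],[0,0,0,0,-3.8,-2.4,0],[0,0,0,0,-1.5,-1,0],[0,0,0,0,0,0,0]]]'

```text
time: 1.8
tool_pos: [0.53, 0.0138, 0.2641]
tcp_rot: [2.127, 0.203, -2.137]
wrist_force: [-0.1, 0.0, -0.4]
width: 0.001
```

```bash
python3 - <<'E'
from h import *
from workcell import bot
st=bot.read_state(); plan([.53,0,.27],100.7,st)
i=bot.camera_info("wrist"); p,d=bot.read_camera("wrist"); cv2.imwrite("pics/w1.png",p); np.savez("w1.npz",d=d,K=i["K"],E=i["extrinsics"])
cv2.imwrite("pics/w1b.png",cv2.resize(p,(800,600)))
E
```

```text
turn [-0.007  0.004  0.011] shift cm [-0.6   1.35  0.25] t 1.8 pos [0.53   0.0138 0.2641] F [-0.1  0.  -0.4] w 0.001
tool axes x [-0.006  0.01  -1.   ] y [ 0.179 -0.984 -0.011] yawy -79.7
```

View pics/w1b.png

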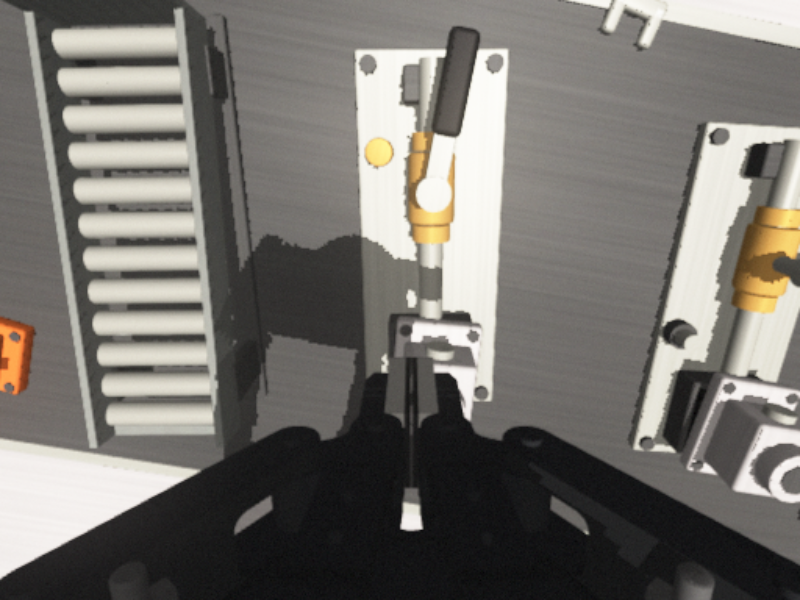

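The wrist view shows station a's grip running from (464,32) to (447,132), with the pivot cap at (433,195). The finger tips are in front of housing a.

```bash
python3 - <<'E'
from h import *
z=np.load("w1.npz");K2,E2=z["K"],z["E"]
f=lambda x,y,h:onz(x*.64,y*.64,h,K2,E2)
P=cloud(z["d"],K2,E2)
g=lambda x,y:P[int(y*.64),int(x*.64)].round(4)
for n,x,y,h in [("end",464,32,.082),("base",447,132,.082),("pivot",433,195,.08)]: print(n,f(x,y,h).round(4),g(x,y+5))
c=[f(357,50,.01),f(508,49,.01)];print(c)
# pipe line
print("pipe",f(430,262,.039),f(430,300,.039),g(430,262))
E
```

```text
end [0.6708 0.0094 0.082 ] [0.6687 0.0098 0.082 ]
base [0.6167 0.0081 0.082 ] [0.6146 0.0075 0.0782]
pivot [0.5787 0.0091 0.08  ] [0.5758 0.0087 0.0811]
[array([0.66215974, 0.07778692, 0.01      ]), array([ 0.68168811, -0.02695499,  0.01      ])]
pipe [ 5.27238585e-01 -1.52607430e-04  3.90000000e-02] [ 0.49839812 -0.00575452  0.039     ] [5.281e-01 3.000e-04 3.960e-02]
```

arm_command --series '[[[0,0,0,0,-0.4,-4,0],[0,0,0,0,-0.4,-4,0],[0,0,0,2,-0.4,-4,0],[0,0,0,4,-0.2,-0.8,0],[0,0,0,4,0,0,0],[0,0,0,3,0,0,0],[0,0,0,1.5,0,0,0],[0,0,0,0,0,0,0]]]'

```text
time: 2.65
tool_pos: [0.6534, 0.0399, 0.1126]
tcp_rot: [2.127, 0.188, -2.143]
wrist_force: [0.7, -0.0, 0.7]
width: -0.002
```

```bash
python3 - <<'E'
from h import *
from workcell import bot
st=bot.read_state(); plan([.645,.045,.086],100.7,st)
Rc=R.from_rotvec(st["tcp_rot"]).as_matrix()
pv=np.array([.576,.0095]); ty=np.degrees(np.arctan2(-Rc[1,1],-Rc[0,1])); prev=st["tool_pos"][:2]
for ph in list(range(0,-90,-8)):
    p=np.radians(ph);u=np.array([np.cos(p),np.sin(p)]);n=np.array([-u[1],u[0]]);al=np.radians(ph+90-ty)
    c=pv+.068*u+n*(.009+.0145*abs(np.cos(al))+.011*abs(np.sin(al)))
    dd=np.r_[c-prev,0]; print(ph,c.round(4),(Rc.T@dd*100).round(2)); prev=c
E
```

```text
turn [-0.017  0.007  0.006] shift cm [ 2.67 -0.63  0.73] t 2.65 pos [0.6534 0.0399 0.1126] F [ 0.7 -0.   0.7] w -0.002
tool axes x [-0.008  0.005 -1.   ] y [ 0.169 -0.986 -0.006] yawy -80.3
0 [0.644  0.0347] [0.   0.35 1.02]
-8 [0.647  0.0259] [-0.01  0.91 -0.15]
-16 [0.6488 0.0166] [-0.01  0.96 -0.02]
-24 [0.6492 0.0067] [-0.01  0.98  0.13]
-32 [ 0.6481 -0.0035] [-0.    0.98  0.28]
-40 [ 0.6453 -0.0137] [-0.    0.96  0.44]
-48 [ 0.6409 -0.0236] [-0.    0.9   0.61]
-56 [ 0.6347 -0.0329] [0.   0.81 0.76]
-64 [ 0.627  -0.0413] [0.   0.69 0.9 ]
-72 [ 0.6179 -0.0484] [0.   0.55 1.02]
-80 [ 0.6076 -0.054 ] [0.01 0.38 1.11]
-88 [ 0.6002 -0.0577] [0.   0.24 0.79]
```

arm_command --series '[[[-0.015,0.005,0.005,0.5,-0.6,0.6,0],[0,0,0,1.3,0,0,0],[0,0,0,0.8,0,0,0],[0,0,0,0,0,0,0]]]'

```text
time: 3.05
tool_pos: [0.6482, 0.0437, 0.09]
tcp_rot: [2.13, 0.197, -2.119]
wrist_force: [-0.5, 0.3, -0.4]
width: 0.001
```

arm_command --series '[[[0,0,0,0,1,0,0],[0,0,0,0,1,-0.1,0],[0,0,0,0,1,-0.1,0],[0,0,0,0,1,0.1,0],[0,0,0,0,1,0.3,0]]]'

```text
time: 3.55
tool_pos: [0.6558, -0.0054, 0.0914]
tcp_rot: [2.132, 0.203, -2.121]
wrist_force: [-0.0, 4.1, 0.4]
width: -0.001
```

```bash
python3 - <<'E'
from h import *
from workcell import bot
st=bot.read_state(); plan([.645,-.0137,.086],100.7,st)
E
```

```text
turn [-0.001 -0.006  0.005] shift cm [0.53 0.62 1.21] t 3.55 pos [ 0.6558 -0.0054  0.0914] F [-0.   4.1  0.4] w -0.001
tool axes x [ 0.005  0.006 -1.   ] y [ 0.185 -0.983 -0.005] yawy -79.4
```

arm_command --series '[[[0,0,0,0.3,0.6,0.7,0],[0,0,0,0.2,0.8,0.8,0],[0,0,0,0.1,0.9,0.7,0],[0,0,0,0.1,0.8,0.8,0]]]'

```text
time: 3.95
tool_pos: [0.6351, -0.0453, 0.0868]
tcp_rot: [2.143, 0.201, -2.11]
wrist_force: [2.0, 4.6, 0.8]
width: 0.005
```

```bash
python3 - <<'E'
from h import *
from workcell import bot
st=bot.read_state(); plan([.627,-.0413,.086],100.7,st)
E
```

```text
turn [-0.002 -0.016  0.002] shift cm [ 0.07 -0.54  0.72] t 3.95 pos [ 0.6351 -0.0453  0.0868] F [2.  4.6 0.8] w 0.005
tool axes x [ 0.015  0.005 -1.   ] y [ 0.184 -0.983 -0.002] yawy -79.4
```

arm_command --series '[[[0,-0.01,0,0,0.2,0.9,0],[0,0,0,0,0.1,0.9,0],[0,0,0,0,0.0,0.8,0]]]'

```text
time: 4.25
tool_pos: [0.6104, -0.0578, 0.0868]
tcp_rot: [2.136, 0.193, -2.112]
wrist_force: [18.2, 3.1, -3.9]
width: 0.001
```

arm_command --series '[[[0,0,0,0,0,0.6,0]]]'

```text
time: 4.35
tool_pos: [0.61, -0.0581, 0.0875]
tcp_rot: [2.153, 0.192, -2.097]
wrist_force: [31.0, 11.4, -22.1]
width: -0.004
```

arm_command --series '[[[0,0,0,0,0,0.6,0]]]'

```text
time: 4.45
tool_pos: [0.61, -0.0581, 0.0879]
tcp_rot: [2.171, 0.19, -2.081]
wrist_force: [22.7, 6.5, -18.0]
width: -0.002
```

```bash
python3 - <<'E'
from h import *
from workcell import bot
st=bot.read_state(); plan([.606,-.054,.086],100.7,st)
i=bot.camera_info("wrist"); p,d=bot.read_camera("wrist"); np.savez("w2.npz",d=d,K=i["K"],E=i["extrinsics"])
cv2.imwrite("pics/w2b.png",cv2.resize(p,(800,600)))
E
```

```text
turn [-0.007 -0.042 -0.006] shift cm [ 0.18 -0.47  0.33] t 4.45 pos [ 0.61   -0.0581  0.0879] F [ 22.7   6.5 -18. ] w -0.002
tool axes x [ 0.042  0.002 -0.999] y [ 0.179 -0.984  0.005] yawy -79.7
```

View pics/w2b.png

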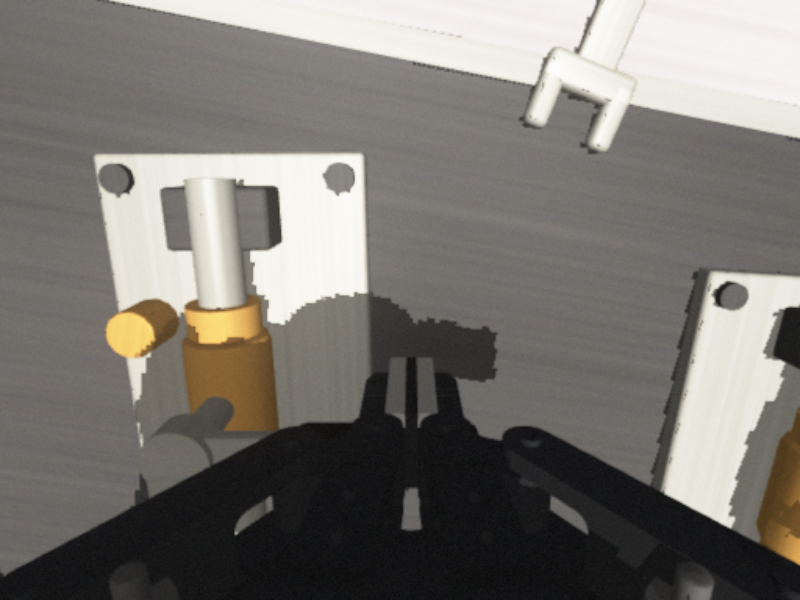

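arm_command --series '[[[0,-0.04,0,0,0,-1.5,0],[0,0,0,-1,0,-0.5,0],[0,0,0,-4,0,0,0.2],[0,0,0,-4,0,0,1],[0,0,0,-4,-3,2,1],[0,0,0,-4,-4,2,1],[0,0,0,0,-4,2,1],[0,0,0,0,-3,2,1],[0,0,0,0,0,0,1]]]'

```text
time: 5.4
tool_pos: [0.5166, 0.0629, 0.2532]
tcp_rot: [2.103, 0.187, -2.147]
wrist_force: [0.8, -0.3, 0.1]
width: 1.001
```

```bash
python3 - <<'E'
from h import *
from workcell import bot
st=bot.read_state(); plan([.53,.08,.25],100.7,st)
i=bot.camera_info("wrist"); p,d=bot.read_camera("wrist"); np.savez("w3.npz",d=d,K=i["K"],E=i["extrinsics"])
cv2.imwrite("pics/w3.png",p);cv2.imwrite("pics/w3b.png",cv2.resize(p,(800,600)))
E
```

```text
turn [-0.007  0.021 -0.003] shift cm [ 0.29 -1.44 -1.63] t 5.4 pos [0.5166 0.0629 0.2532] F [ 0.8 -0.3  0.1] w 1.001
tool axes x [-0.02  -0.006 -1.   ] y [ 0.179 -0.984  0.003] yawy -79.7
```

View pics/w3b.png

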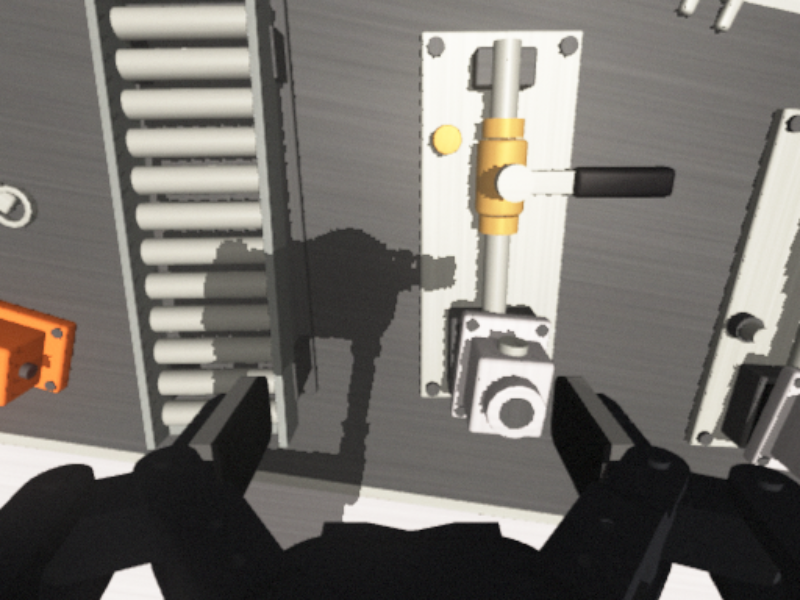

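```bash
python3 - <<'E'
from h import *
z=np.load("w3.npz");K2,E2=z["K"],z["E"]
P=cloud(z["d"],K2,E2)
f=lambda x,y,h:onz(x*.64,y*.64,h,K2,E2)
pv,e=f(514,183,.082),f(673,181,.082); dv=e-pv; print("pivot",pv,"end",e,"len",np.linalg.norm(dv),"deg",np.degrees(np.arctan2(dv[1],dv[0])))
a,b=f(507,50,.039),f(495,305,.039); dv=a-b;print("pipe dir",np.degrees(np.arctan2(dv[1],dv[0])), a,b)
a,b=f(422,32,.01),f(422,397,.01); dv=a-b;print("plate edge",np.degrees(np.arctan2(dv[1],dv[0])))
a,b=f(583,32,.01),f(555,330,.01); dv=a-b;print("plate edge",np.degrees(np.arctan2(dv[1],dv[0])))
s=np.s_[195:285,285:357]
for lo,hi in [(.048,.058),(.089,.0985),(.105,.115)]:
    m=np.zeros(P.shape[:2],bool); m[s]=(P[s][...,2]>lo)&(P[s][...,2]<hi)
    n,lab,stt,_=cv2.connectedComponentsWithStats(m.astype(np.uint8)); m=lab==1+np.argmax(stt[1:,4])
    q=P[m]; print(lo,len(q),q.mean(0).round(4),cv2.minAreaRect((q[:,:2]*1000).astype(np.float32)))
a,b=f(463,314,.054),f(553,318,.054);dv=a-b;print("flange far",a,b,np.linalg.norm(dv),np.degrees(np.arctan2(dv[1],dv[0]))-90)
print("boss",f(515,408,.11))
p=cv2.imread("pics/w3.png");cv2.imwrite("pics/w3h.png",cv2.resize(p[190:290,270:370],None,fx=6,fy=6,interpolation=cv2.INTER_CUBIC))
E
```

```text
pivot [0.57938416 0.01033848 0.082     ] end [ 0.59738232 -0.08195969  0.082     ] len 0.09403661900374433 deg -78.96577847886327
pipe dir 10.88830972849487 [0.65591616 0.02490484 0.039     ] [ 0.48968697 -0.00707068  0.039     ]
plate edge 10.759143745953663
plate edge 10.6352936424448
0.048 1213 [ 0.4643 -0.007   0.0534] ((444.4386291503906, -18.360401153564453), (84.55628967285156, 64.23067474365234), 5.270449161529541)
0.089 1164 [ 0.4549 -0.0115  0.0934] ((444.7942810058594, -18.152250289916992), (56.03275680541992, 49.83086395263672), 5.721172332763672)
0.105 1069 [ 0.4459 -0.0175  0.1097] ((444.8334655761719, -18.179811477661133), (37.44112777709961, 36.767356872558594), 0.4265211820602417)
flange far [0.48372265 0.01735126 0.054     ] [ 0.49215586 -0.04608207  0.054     ] 0.0639914529456847 7.572839236348571
boss [ 0.4477457  -0.01743527  0.11      ]
```

View pics/w3h.png

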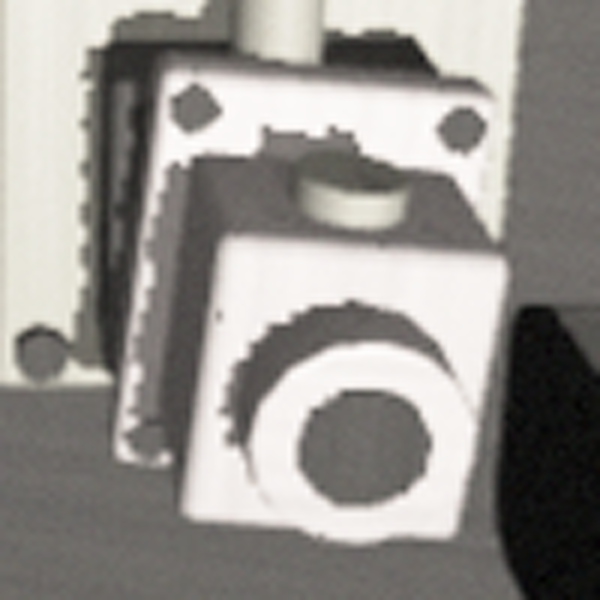

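Handle a now points to -79.0°, and the station yaw is 10.75°, so cock a is about 0.005 rad from its stop. Housing a is centred at (0.4447, -0.0182) with a yaw of about 5.6°, and the flange and body sizes match the description. Next I'll grasp it.

```bash
python3 - <<'E'
from h import *
from workcell import bot
st=bot.read_state(); plan([.4447,-.0182,.16],95.6,st)
E
```

```text
turn [ 0.082  0.02  -0.005] shift cm [9.51 6.53 8.42] t 5.45 pos [0.5177 0.0618 0.2531] F [-0.6 -0.3  1. ] w 1.003
tool axes x [-0.019 -0.007 -1.   ] y [ 0.179 -0.984  0.004] yawy -79.7
```

arm_command --series '[[[0.04,0.01,0,0,3.2,3.8,1],[0.04,0.01,0,2,2.9,3.4,1],[0,0,0,4,0.5,0.6,1],[0,0,0,2.5,0,0,1],[0,0,0,0,0,0,1]]]'

```text
time: 5.95
tool_pos: [0.4469, -0.0216, 0.1669]
tcp_rot: [2.164, 0.097, -2.169]
wrist_force: [-0.6, 0.3, -0.5]
width: 1.0
```

```bash
python3 - <<'E'
from h import *
from workcell import bot
st=bot.read_state(); plan([.4447,-.0182,.082],95.6,st)
E
```

```text
turn [ 0.001  0.003 -0.009] shift cm [ 8.49 -0.43  0.16] t 5.95 pos [ 0.4469 -0.0216  0.1669] F [-0.6  0.3 -0.5] w 1.0
tool axes x [-0.002 -0.009 -1.   ] y [ 0.098 -0.995  0.009] yawy -84.4
```

arm_command --series '[[[0,0,-0.009,1,-0.4,0.15,1],[0,0,0,3,0,0,1],[0,0,0,2.5,0,0,1],[0,0,0,1.3,0,0,1],[0,0,0,0.4,0,0,1],[0,0,0,0,0,0,1]]]'

```text
time: 6.55
tool_pos: [0.4495, -0.0188, 0.0866]
tcp_rot: [2.174, 0.107, -2.168]
wrist_force: [0.4, -0.8, 0.2]
width: 1.0
```

```bash
python3 - <<'E'
from h import *
from workcell import bot
st=bot.read_state(); plan([.4447,-.0182,.082],95.6,st)
E
```

```text
turn [ 0.    -0.003  0.   ] shift cm [ 0.46 -0.11  0.48] t 6.55 pos [ 0.4495 -0.0188  0.0866] F [ 0.4 -0.8  0.2] w 1.0
tool axes x [ 0.003  0.    -1.   ] y [ 0.098 -0.995 -0.   ] yawy -84.4
```

Now the chute pose, found here from the saved depth while the gripper closes.

arm_command --series '[[[0,0,0,0.3,-0.1,0.5,1],[0,0,0,0,0,0,1],[0,0,0,0,0,0,0.5],[0,0,0,0,0,0,0.3],[0,0,0,0,0,0,0.3],[0,0,0,0,0,0,0.3],[0,0,0,0,0,0,0.3]]]' --newtons 50

```text
time: 7.25
tool_pos: [0.4473, -0.0181, 0.0875]
tcp_rot: [2.181, 0.107, -2.16]
wrist_force: [-0.2, -0.7, -0.9]
width: 0.577
```

```bash
python3 - <<'E'
from h import *
from workcell import bot
st=bot.read_state(); plan([.4447,-.0182,.082],95.6,st)
z=np.load("w3.npz");K2,E2=z["K"],z["E"]
P=cloud(z["d"],K2,E2); Pt=cloud(np.load("top0.npy"))
for n,Q,s in (("w3",P,np.s_[0:285,60:195]),("top",Pt,np.s_[110:255,150:222])):
    q=Q[s].reshape(-1,3); q=q[(q[:,2]>.045)&(q[:,2]<.13)&(q[:,0]>.3)&(q[:,0]<.66)&(q[:,1]>.1)]
    # roller top plane fit: robust: subtract slope guess along yaw ~10.7
    r=cv2.minAreaRect((q[:,:2]*1000).astype(np.float32)); print(n,len(q),r)
# w1 view: guide lines
z=np.load("w1.npz");K1,E1=z["K"],z["E"];P1=cloud(z["d"],K1,E1)
q=P1[0:290,15:160].reshape(-1,3); q=q[(q[:,2]>.045)&(q[:,2]<.13)&(q[:,0]>.3)&(q[:,0]<.66)&(q[:,1]>.1)]
print("w1",len(q),cv2.minAreaRect((q[:,:2]*1000).astype(np.float32)))
for nm,v in [("w3",P),("w1",P1),("top",Pt)]: np.save("P_"+nm+".npy",v)
E
```

```text
turn [ 0.001 -0.01  -0.001] shift cm [ 0.54 -0.02  0.27] t 7.25 pos [ 0.4473 -0.0181  0.0875] F [-0.2 -0.7 -0.9] w 0.577
tool axes x [ 0.01  0.   -1.  ] y [ 0.098 -0.995  0.001] yawy -84.4
w3 24332 ((507.0965576171875, 196.62704467773438), (284.0827331542969, 99.52548217773438), 11.439050674438477)
top 5074 ((509.1806945800781, 198.5679168701172), (296.1438903808594, 98.85567474365234), 11.333975791931152)
w1 25793 ((508.67962646484375, 196.98828125), (290.01861572265625, 99.74578857421875), 11.519194602966309)
```

```bash
python3 - <<'E'
from h import *
for n in ("w1","w3","top"):
    P=np.load("P_"+n+".npy").reshape(-1,3)
    q=P[(P[:,0]>.36)&(P[:,0]<.66)&(P[:,1]>.1)&(P[:,1]<.29)&(P[:,2]>.045)&(P[:,2]<.12)]
    # guides: points >7mm above roller plane approx
    c=np.array([.508,.197]); 
    for it in range(3):
        if it==0: th=np.radians(11)
        u=np.array([np.cos(th),np.sin(th)]);v=np.array([-u[1],u[0]])
        a=(q[:,:2]-c)@u;b=(q[:,:2]-c)@v; h=q[:,2]-(.065-np.tan(.105)*a)
        g=(h>.007)&(h<.016)&(abs(a)<.125)
        L=g&(b>.035)&(b<.06);Rr=g&(b<-.035)&(b>-.06)
        sl=[]
        for m in(L,Rr): k=np.polyfit(a[m],b[m],1); sl.append(k)
        th+=np.arctan((sl[0][0]+sl[1][0])/2); c=c+v*(sl[0][1]+sl[1][1])/2
    r=(abs(b)<.03)&(abs(a)<.12)
    hi=[];
    for lo in np.arange(-.12,.12,.02):
        k=r&(a>lo)&(a<lo+.02)
        if k.sum()>10: hi.append((round(lo+.01,2),round(np.percentile(h[k],90),4)))
    s=(h>.02)&(h<.04)&(abs(b)<.04)
    print(n,"yaw",np.degrees(th),"c",c,[x.round(4) for x in sl],L.sum(),Rr.sum(),"h",hi)
    print(" stop a",np.percentile(a[s],[2,50,98]) if s.sum() else None," a range guides",a[g&(abs(b)>.03)].min(), a[(h>.005)&(h<.016)&(abs(b)>.038)&(abs(b)<.055)].max(),a.min(),a.max())
E
```

```text
w1 yaw 11.097200418322627 c [0.50813162 0.19632286] [array([-0.0003,  0.0453]), array([ 0.0003, -0.0453])] 1988 1772 h [(np.float64(-0.11), np.float64(0.0)), (np.float64(-0.09), np.float64(-0.0002)), (np.float64(-0.07), np.float64(0.0003)), (np.float64(-0.05), np.float64(0.0003)), (np.float64(-0.03), np.float64(0.0003)), (np.float64(-0.01), np.float64(0.0003)), (np.float64(0.01), np.float64(0.0004)), (np.float64(0.03), np.float64(0.0004)), (np.float64(0.05), np.float64(0.0001)), (np.float64(0.07), np.float64(0.0002)), (np.float64(0.09), np.float64(0.0005)), (np.float64(0.11), np.float64(0.0004))]
 stop a [0.14413626 0.14486387 0.14537108]  a range guides -0.12469870797480839 0.14516965066388113 -0.14443805662152615 0.14552913305906057
w3 yaw 11.102701466075326 c [0.50809321 0.19652049] [array([0.0002, 0.0453]), array([-0.0002, -0.0453])] 2097 1828 h [(np.float64(-0.11), np.float64(0.0003)), (np.float64(-0.09), np.float64(-0.0002)), (np.float64(-0.07), np.float64(0.0003)), (np.float64(-0.05), np.float64(0.0004)), (np.float64(-0.03), np.float64(0.0003)), (np.float64(-0.01), np.float64(
[... 399 characters left out ...]
9  0.19878568] [array([0.0002, 0.0454]), array([-0.0002, -0.0454])] 325 303 h [(np.float64(-0.11), np.float64(0.001)), (np.float64(-0.09), np.float64(0.001)), (np.float64(-0.07), np.float64(0.0006)), (np.float64(-0.05), np.float64(0.0008)), (np.float64(-0.03), np.float64(0.0012)), (np.float64(-0.01), np.float64(0.0008)), (np.float64(0.01), np.float64(0.0005)), (np.float64(0.03), np.float64(0.0006)), (np.float64(0.05), np.float64(0.0006)), (np.float64(0.07), np.float64(0.0)), (np.float64(0.09), np.float64(0.0006)), (np.float64(0.11), np.float64(0.0006))]
 stop a [0.14178926 0.14386083 0.14886171]  a range guides -0.12497776655422244 0.14369587348087257 -0.14654466465481594 0.14960414557029045
```

```bash
cat >> h.py <<'E'
O=np.array([.508,.1966,.065]);TH=.105;YA=np.radians(11.1)
u=np.array([np.cos(YA),np.sin(YA),0]);ez=np.array([0,0,1.])
XB=np.cos(TH)*u-np.sin(TH)*ez;ZB=np.sin(TH)*u+np.cos(TH)*ez;YB=np.cross(ZB,XB)
OFF=np.array([-.0125,0,-.0026])
def place(bx,bz,st):
    Rt=np.stack([-ZB,-YB,np.cross(ZB,YB)],1); Rc=R.from_rotvec(st["tcp_rot"]).as_matrix()
    c=O+bx*XB+bz*ZB; t=c+Rt@OFF
    rv=R.from_matrix(Rc.T@Rt).as_rotvec()
    hc=st["tool_pos"]-Rc@OFF; l=np.stack([XB,YB,ZB])@(hc-O)
    print("turn",rv.round(3),"shift cm",(Rc.T@(t-st["tool_pos"])*100).round(2),"F",st["wrist_force"].round(1),"w",round(st["width"],3),"t",round(st["time"],2),"\nhousing in bed",l.round(4),"TCP target",t.round(4),"now",st["tool_pos"].round(4))
E
python3 -c "
from h import *
from workcell import bot
place(-.085,.09,bot.read_state())"
```

```text
turn [-0.095 -0.115  0.004] shift cm [ -8.82 -20.09  -1.15] F [-0.2 -0.7 -0.9] w 0.577 t 7.25 
housing in bed [-0.1038 -0.1988 -0.001 ] TCP target [0.4381 0.1829 0.1756] now [ 0.4473 -0.0181  0.0875]
```

arm_command --series '[[[0,0,0,-1,0,0,0.3],[0,0,0,-2,0,0,0.3],[0,0,0,-3,0,0,0.3],[0,0,0,-3,0,0,0.3],[0,0,0,-1,0,0,0.3]]]'

```text
time: 7.75
tool_pos: [0.4405, -0.0178, 0.1863]
tcp_rot: [2.166, 0.109, -2.177]
wrist_force: [1.6, -0.5, -4.8]
width: 0.581
```

```bash
python3 -c "
from h import *
from workcell import bot
place(-.085,.09,bot.read_state())"
```

```text
turn [-0.095 -0.1    0.007] shift cm [  1.1  -19.99  -1.75] F [ 1.6 -0.5 -4.8] w 0.581 t 7.75 
housing in bed [-0.121  -0.1971  0.0967] TCP target [0.4381 0.1829 0.1756] now [ 0.4405 -0.0178  0.1863]
```

Weight is on the wrist (about 5 N), so the housing is held. Now I'll move it across.

arm_command --series '[[[-0.03,-0.02,0,0,-3,-0.2,0.3],[-0.03,-0.02,0,0,-4,-0.3,0.3],[-0.03,-0.02,0,0,-4,-0.3,0.3],[0,-0.02,0,0,-4,-0.3,0.3],[0,-0.02,0,0,-3,-0.3,0.3],[0,0,0,0,-1,-0.2,0.3],[0,0,0,0,0,0,0.3]]]'

```text
time: 8.45
tool_pos: [0.4253, 0.1769, 0.1841]
tcp_rot: [2.002, 0.191, -2.23]
wrist_force: [-0.8, -0.4, -4.9]
width: 0.576
```

```bash
python3 -c "
from h import *
from workcell import bot
place(-.085,.065,bot.read_state())"
```

```text
turn [-0.005  0.003  0.002] shift cm [ 3.2  -0.34 -1.46] F [-0.8 -0.4 -4.9] w 0.576 t 8.45 
housing in bed [-0.0996 -0.0033  0.0971] TCP target [0.4356 0.1824 0.1507] now [0.4253 0.1769 0.1841]
```

arm_command --series '[[[0,0,0,1.2,-0.3,-1.0,0.3],[0,0,0,1.2,0,-0.4,0.3],[0,0,0,0.8,0,0,0.3],[0,0,0,0,0,0,0.3]]]'

```text
time: 8.85
tool_pos: [0.4339, 0.178, 0.1475]
tcp_rot: [1.997, 0.186, -2.232]
wrist_force: [-0.5, -0.2, -4.5]
width: 0.574
```

```bash
python3 -c "
from h import *
from workcell import bot
place(-.085,.040,bot.read_state())
i=bot.camera_info('wrist'); p,d=bot.read_camera('wrist'); np.savez('w4.npz',d=d,K=i['K'],E=i['extrinsics'])
cv2.imwrite('pics/w4b.png',cv2.resize(p,(800,600)))"
```

```text
turn [-0.006  0.006 -0.001] shift cm [ 2.15 -0.4  -0.22] F [-0.5 -0.2 -4.5] w 0.574 t 8.85 
housing in bed [-0.0872 -0.004   0.0615] TCP target [0.433  0.1819 0.1258] now [0.4339 0.178  0.1475]
```

View pics/w4b.png

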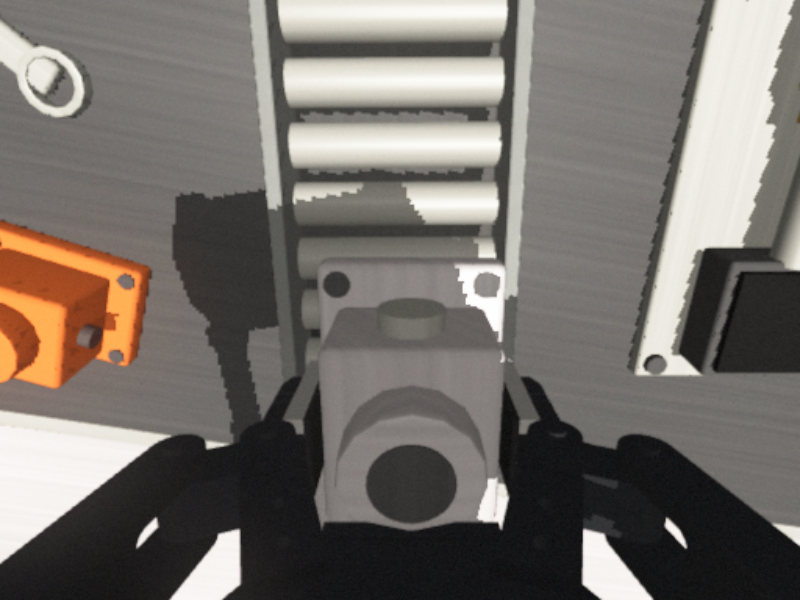

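The wrist view shows the housing square in the jaws, its boss at (412,485), aligned with the chute. It sits about 4 mm to the right, which agrees with the numbers. I'll correct that and lower it.

arm_command --series '[[[0,0,0,0.5,-0.4,0,0.3],[0,0,0,0.7,-0.1,0,0.3],[0,0,0,0.6,0,0,0.3],[0,0,0,0.3,0,0,0.3],[0,0,0,0,0,0,0.3]]]'

```text
time: 9.4
tool_pos: [0.4311, 0.182, 0.1265]
tcp_rot: [2.001, 0.185, -2.23]
wrist_force: [0.2, -0.6, -5.8]
width: 0.579
```

```bash
python3 -c "
from h import *
from workcell import bot
place(-.085,.035,bot.read_state())"
```

```text
turn [-0.008  0.003 -0.001] shift cm [ 0.55  0.05 -0.19] F [ 0.2 -0.6 -5.8] w 0.579 t 9.4 
housing in bed [-0.0869  0.0005  0.0405] TCP target [0.4325 0.1818 0.1209] now [0.4311 0.182  0.1265]
```

arm_command --series '[[[0,0,0,0.3,0,0,0.3],[0,0,0,0.3,0,0,0.3]]]'

```text
time: 9.6
tool_pos: [0.4312, 0.1822, 0.1211]
tcp_rot: [2.003, 0.186, -2.229]
wrist_force: [-0.5, -1.0, 15.4]
width: 0.577
```

arm_command --series '[[[0,0,0,0.2,0,0,0.3],[0,0,0,0,0,0,0.3]]]'

```text
time: 9.8
tool_pos: [0.434, 0.1828, 0.1215]
tcp_rot: [2.01, 0.187, -2.222]
wrist_force: [0.5, -0.2, -5.4]
width: 0.579
```

```bash
python3 -c "
from h import *
from workcell import bot
place(-.085,.035,bot.read_state())"
```

```text
turn [-0.007 -0.005 -0.   ] shift cm [0.08 0.07 0.16] F [ 0.5 -0.2 -5.4] w 0.579 t 9.8 
housing in bed [-0.0834  0.0007  0.0358] TCP target [0.4325 0.1818 0.1209] now [0.434  0.1828 0.1215]
```

arm_command --series '[[[0,0,0,0,0,0,0.7],[0,0,0,0,0,0,1],[0,0,0,0,0,0,1],[0,0,0,0,0,0,1],[0,0,0,-1,0,0,1],[0,0,0,-3,0,0,1],[0,0,0,-4,0,0,1],[0,0,0,-4,0,0,1],[0,0,0,0,0,0,1],[0,0,0,0,0,0,1]]]'

```text
time: 10.8
tool_pos: [0.446, 0.1855, 0.2488]
tcp_rot: [2.011, 0.188, -2.223]
wrist_force: [-0.0, 0.1, -0.2]
width: 1.003
```

arm_command --series '[[[0,0,0,0,0,0,1],[0,0,0,0,0,0,1],[0,0,0,0,0,0,1],[0,0,0,0,0,0,1],[0,0,0,0,0,0,1],[0,0,0,0,0,0,1],[0,0,0,0,0,0,1],[0,0,0,0,0,0,1],[0,0,0,0,0,0,1],[0,0,0,0,0,0,1]]]'

```text
time: 11.8
tool_pos: [0.443, 0.1844, 0.2437]
tcp_rot: [2.0, 0.185, -2.231]
wrist_force: [-0.5, -0.2, 0.0]
width: 1.003
```

arm_command --series '[[[0,0,0,0,0,0,1],[0,0,0,0,0,0,1],[0,0,0,0,0,0,1],[0,0,0,0,0,0,1],[0,0,0,0,0,0,1],[0,0,0,0,0,0,1],[0,0,0,0,0,0,1],[0,0,0,0,0,0,1],[0,0,0,0,0,0,1],[0,0,0,0,0,0,1]]]'

```text
time: 12.8
tool_pos: [0.4431, 0.1845, 0.2441]
tcp_rot: [2.0, 0.185, -2.23]
wrist_force: [0.8, -0.4, -0.5]
width: 0.999
```

```bash
python3 - <<'E'
from h import *
from workcell import bot
st=bot.read_state();print(st["time"],st["tool_pos"],st["wrist_force"])
for n in("top","wrist"):
    i=bot.camera_info(n); p,d=bot.read_camera(n); np.savez(n+"5.npz",d=d,K=i["K"],E=i["extrinsics"]); cv2.imwrite(f"pics/{n}5.png",p)
    P=cloud(d,i["K"],i["extrinsics"]); l=(P-O)@np.stack([XB,YB,ZB]).T
    m=(abs(l[...,1])<.035)&(l[...,2]>.045)&(l[...,2]<.08)&(l[...,0]>0)&(l[...,0]<.16)
    b=m&(l[...,2]>.064)
    if b.sum()>5: q=l[b]; print(n,"boss",b.sum(),q.mean(0).round(4),q.min(0).round(4),q.max(0).round(4))
    b=m&(l[...,2]<.058)
    if b.sum()>5: q=P[b]; print("body",cv2.minAreaRect((l[b][:,:2]*1000).astype(np.float32)))
E
```

```text
12.8 [0.44312574 0.18450789 0.24405089] [ 0.81140036 -0.36361849 -0.49715433]
top boss 234 [0.0976 0.0007 0.0693] [ 0.0796 -0.0174  0.0646] [0.117  0.019  0.0728]
body ((100.6724624633789, 1.0212688446044922), (50.4245719909668, 61.8565673828125), 89.8891830444336)
```

View pics/wrist5.png

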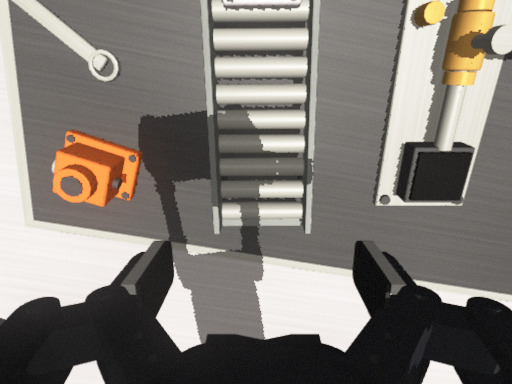

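View pics/top5.png

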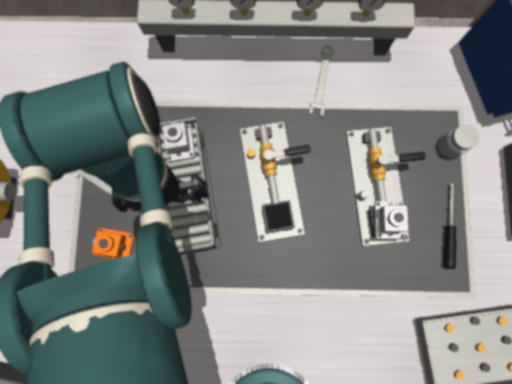

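The top view shows housing a at (180,137) against the chute stop. Its boss is at x=0.0976, y=0.0007 and z about 0.07 (boss top) in the bed frame. Handle a lies across at (299,149), and station b at (395,217) looks unchanged. Nothing touches the robot, so I'm handing in.

```bash
python3 -c "
from workcell import bot
print(bot.finish_job())"
```

```text
the job is handed in; nothing more can be done
None
```

The job is done and handed in at about 13 s of the allowed 58; the hand-in gave no verdict.

- **Cock a:** I pushed the open handle clockwise with the closed fingers to its hard stop, where it stopped moving with about 30 N on the wrist. A wrist picture then put it about 0.005 rad from the stop. I lifted the housing only after that.
- **Housing a:** I gripped it on its plain faces (about 49 mm opening), tilted it to match the chute slope and lowered it until the wrist felt the rollers (about 15 N). I then let go and it rolled down.
- **Final check:** Housing a lies lengthwise against the stop, at x = 0.0976 m (target 0.098) and y = 0.001 m in the chute frame. Its boss top is at about 70 mm, so it stands upright on the rollers.
- **Other station:** In the last top picture its cock and housing look unchanged; I checked this by eye only, not by measuring it. The orange look-alike was not touched, and the arm is clear with no force on the wrist.

One disagreement: the station origin I took from the plate corners in the first top picture was about 15 mm off from the handle and housing positions. I used the handle and housing measurements, which the wrist camera confirmed.

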